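Find the high spot of a creasing disc with the dial indicator

TASK

The steel creasing disc on the truing stand runs out of true. Slide the indicator up by its post and press its sprung plunger against the disc's rim, enough that it would stay in touch all the way round but never so far that the plunger bottoms out; then turn the disc by its crank handle, find the high spot of the rim, and leave the disc with the high spot right at the plunger and the indicator still pressing on it. Let go of everything and leave the other things on the desk where they are.

Things in the scene. Friction and masses are not known exactly. Their poses are not given: they have to be found in the camera images.
- stand: grey truing stand fixed to the desk, base plate 140 mm (x) by 330 mm (y), 20 mm thick. Origin on the disc's vertical spindle axis at desk level; the plate spans y = -80 to +250 mm. +y points from the spindle along the indicator's slide
- spindle (a point): point on the spindle axis, 60 mm above the desk. The steel disc on it (110 mm across, 12 mm thick, rim 37 to 49 mm above the desk) is clamped 4 mm off-centre, in an unknown direction: as it turns, the rim stands 51 mm (low spot) to 59 mm (high spot) from the axis at the plunger, 8 mm of run-out in all, one smooth rise and fall a turn
- handle_mid (a point): centre of the grip part of the crank handle, 112 mm above the desk: an upright wooden rod 14 mm across, 62 to 130 mm above the desk, 38 mm from the spindle axis, free to spin about itself, so that a gripper of fixed direction can walk it round. Arm and disc turn together without slip. Friction about 1.6 N at the handle; it stays where it is left
- crank (a joint): angle of crank and disc (rad), counter-clockwise from above, up to 12 rad either way; at 0 the handle lies on the stand's -x side. It says nothing of where the high spot is
- post_mid (a point): centre of the grip part of the indicator's post, 99 mm above the desk: an upright black bar 16 x 16 mm, sides along the stand's axes, 57 to 118 mm above the desk, 99 mm behind the tip of the free plunger. The dial in front of it, 68 mm across, stands to 68 mm above the desk. The carriage slides with about 9 N of friction and stays where it is left
- carriage (a joint): how far the indicator carriage has been slid toward the disc from its rearmost place (m), 0 to 0.050. With the plunger free, its tip is 85 mm minus this from the spindle axis
- tip (a point): the ball tip of the sprung plunger that touches the disc's rim, 44 mm above the desk; the plunger points along the stand's -y axis. It has 12 mm of travel, and takes 1.2 N to start and 4.8 N when fully in
- needle (a joint): reading of the indicator: angle of the black needle (rad) on the white dial that faces up, clockwise from above; 0 (pointing to the stand's -x) with the plunger free, 0.4 rad per mm of plunger pressed in, 4.8 rad when bottomed. Dial ticks are 0.4 rad (1 mm) apart
- bush: small brass bush (ring), 26 mm across, 16 mm high, loose on the stand's base plate beside the disc. A bystander: leave it alone
- jar: glass glue jar with white cap, 60 mm across, 85 mm high. A bystander: leave it alone
- screwdriver: screwdriver, 170 mm long, lying near the stand. A bystander: leave it alone
- brush: glue brush, 220 mm long, lying. A bystander: leave it alone
- book: bound book, 150 x 210 x 31 mm, lying. A bystander: leave it alone
- mug: white mug, 80 mm across, 90 mm high. A bystander: leave it alone
- weight: brass paper weight, 60 mm across, 64 mm high. A bystander: leave it alone

How it is judged:
On the way, in this order (a step that is already met when the one before it is completed fails the run):
1. the plunger is pressed in by the disc at least 1 mm (value of joint needle above 0.4 rad), for 0.3 s.
2. the high spot has been brought to the plunger (rim within 0.5 mm of its greatest radius there) (value of joint needle above 0.4 rad and y of tip in the frame of stand above 0.0585 m), for 0.3 s.
At the end, for the whole second after the job is handed in: The disc rests with its high spot at the plunger (tip at least 58.5 mm from the spindle axis, of 59 mm at most: about 29 degrees either side), the plunger pressed in 8.3 to 11.7 mm there (needle 3.32 to 4.68 rad), crank and carriage still, bystanders in place (y of tip in the frame of stand above 0.0585 m and value of joint needle between 3.32 and 4.68 rad and velocity of joint crank between -0.05 and 0.05 rad/s and velocity of joint carriage between -0.002 and 0.002 m/s); the robot touches nothing.
It fails at once if the plunger bottomed out (pressed in more than 11.7 mm) (value of joint needle above 4.68 rad).
It fails at once if another thing on the desk was moved more than 20 mm (distance of any of bush, jar, screwdriver, brush, book, mug, weight from where it was at the start of the episode above 0.02 m).
It also fails if it takes over 67 s, if anything falls off the work surface, if the arm or the gripper's body presses on something with over 40 N, if the wrist force passes 120 N, or if a joint passes its speed limit or range.

ROBOT

A 6-joint arm with a two-finger parallel gripper is mounted at the origin on the work surface. World frame = base frame: x ahead of the robot, y to its left, z up, the work surface at z = 0. Lengths are in m, angles in rad, forces in N, time in s.
With the tool pointing down it reaches from about 0.3 to 0.75 m from the base axis. Payload 8.5 kg.
Tool frame: the origin (TCP) lies midway between the tips of the shut fingers; the grasp point (between the pads) lies 19 mm behind it; z points along the fingers, y is the direction in which the jaws open and shut (so a half turn about z gives the same grasp; the last joint's range is limited). The gripper opens to 88 mm and grips with 3 to 60 N. Pads are 18 mm wide; open, the fingers measure 123 mm over their backs; the gripper's body (75 mm by 187 mm) begins 45 mm behind the grasp point.
Start: joints at [-1.393, 0.381, 1.297, -0, 1.464, -0.215], TCP at [0.211, -0.508, 0.239] pointing down, gripper open.
Joint ranges: [-3.11, 3.11], [-0.89, 2.33], [0.22, 2.48], [-1.42, 4.56], [0.17, 2.85], [-2.88, 2.88]. Speed limits (rad/s): [2.39, 2.39, 3.14, 3.14, 3.14, 3.14].

INTERFACE

Orientations are given as a unit quaternion [w, x, y, z].
In Python, from plant import observe, capture, calibration, hand_in, search_frame gives the robot as it stands.
- The arm moves only by the shell command python3 -m crank 'ROWS' [FORCE]. ROWS is text: rows parted by semicolons, each of 7 numbers parted by spaces: the turn, a rotation vector about the tool's x, y, z in degrees, then the shift along the tool's x, y, z in m, then the finger opening in m, from 0 to 0.0881. In form: ax ay az x y z hand; .... A call has 1 to 12 rows; each row shifts and turns the commanded pose from where the row before left it, along the tool's axes as they then stand; what a row does not reach is not made up. A row lasts 1/10 s, in which the tool goes at most 50 mm and 8.59 degrees, less where a joint would pass 70% of its speed; a pose out of reach is approached as far as the arm can. A call is refused whole if a number of a shift passes 0.05 or a number of a turn 8.59, either way. A call with a gripper value outside its range is refused whole. The fingers move at their own pace and stop on an object; FORCE is the grip in N (left out, the last holds). Time passes only in rows, so rows that do not move let the fingers close. It gives the time, the measured TCP pose, the force and the opening at its end, in the units of the state.
- observe(): the state, without advancing time (a new reading comes with each control period).
- capture(name): name is "scene" or "top"; returns (picture, depth): 480x640x3 uint8, red, green, blue; 480x640 float32, m along the optical axis (not along the pixel's ray), 0 where there is no reading.
- calibration(name): a dict with "mtx" (3x3 intrinsics, pixels), "k1" (the pictures are not rectified: a ray, as slopes to the right and down, at radius r is drawn at 1 + k1 r^2 times it, then the intrinsics apply), "cam_to_world" (4x4, takes a point from camera to world coordinates). Camera axes: x right, y up, looking along -z (the intrinsics and any distortion apply to the point x, -y, -z); pixel columns grow to the right and rows downward; lengths in m; the calibration is good to about 2 mm. A picture is of the moment at which its call begins. calibration takes no time and is no camera call.
- hand_in(): hands the job in, once; it reports no verdict.
Trained networks look in the newest picture that a camera, given by its name, has taken for a name from the list of things; names that differ only in an ending like _2 or _b are one class to them, and where a whole thing is asked for, a point or a joint stands for the part that bears it (a point fixed in the world has none). Each returns a list of dicts, best first, with "score" (0 to 1); they miss things now and then, are a little off and sometimes report something else, mostly with a low value. They report only what shows in the picture. A call takes as long as a camera call.
- search_frame(camera, label): "pixel" ([column, row] in pixels, amid what is visible of it).
The state is a dict: "t": time; "q": joint angles; "qd": joint speeds; "joint_efforts": joint torques, N m; "tool_pos": TCP position; "ee_rot": TCP orientation; "force": force on the tool from outside, world axes, zero at the start; "torque": the same for the moment, N m; "finger_gap": finger opening in m.
Only numpy, scipy, OpenCV 4.12 (cv2) and the standard library are available. Lean on these libraries where they do the work, as an engineer would, in place of code of your own. Each camera call takes 0.05 s, during which the arm holds its last target.

## Working session

There is one attempt and no reset: what is moved stays moved. The work goes in short steps, Python scripts to look and compute and a shell command to move; the robot and the scene stay as the last step left them, time stands still between calls to the robot, and variables do not carry over. Pictures are saved under pics/ and viewed, and the job is handed in when it is done.

```bash
ls; mkdir -p pics
cat > h.py <<'E'
import numpy as np, cv2
from plant import observe, capture, calibration, search_frame
def pix2world(cam,px,depth=None,z=None):
    c=calibration(cam);K=np.array(c["mtx"]);k1=c["k1"];T=np.array(c["cam_to_world"])
    d=np.array([(px[0]-K[0,2])/K[0,0],(px[1]-K[1,2])/K[1,1]])
    u=d.copy()
    for _ in range(20): u=d/(1+k1*(u@u))
    ray=np.array([u[0],-u[1],-1.0])
    R=T[:3,:3];o=T[:3,3];w=R@ray
    s=depth if depth is not None else (z-o[2])/w[2]
    return o+s*w
def world2pix(cam,P):
    c=calibration(cam);K=np.array(c["mtx"]);k1=c["k1"];T=np.array(c["cam_to_world"])
    p=T[:3,:3].T@(np.array(P)-T[:3,3]);u=np.array([p[0],-p[1]])/-p[2]
    u=u*(1+k1*(u@u));return np.array([K[0,0]*u[0]+K[0,2],K[1,1]*u[1]+K[1,2]])
def save(n,im): cv2.imwrite('pics/'+n+'.png',im[:,:,::-1])
E
python3 - <<'E'
from h import *
for c in("scene","top"):
    im,d=capture(c);save(c+'0',im);np.save(c+'0d.npy',d)
    print(c,np.round(calibration(c)["cam_to_world"],3).tolist(),np.round(calibration(c)["mtx"],1).tolist())
    for n in ["stand","spindle","handle_mid","post_mid","tip","needle","bush"]:
        r=search_frame(c,n)
        for q in r[:2]:
            p=q["pixel"];dd=d[int(round(p[1])),int(round(p[0]))]
            print(c,n,round(q["score"],2),np.round(p,1),np.round(pix2world(c,p,depth=dd),3))
print(observe())
E
```

```text
pics
scene [[-0.655, -0.652, 0.383, 0.894], [0.756, -0.557, 0.344, 0.272], [-0.011, 0.515, 0.857, 0.945], [0.0, 0.0, 0.0, 1.0]] [[472.7, 0.0, 321.4], [0.0, 472.7, 233.7], [0.0, 0.0, 1.0]]
scene stand 0.7 [348.6 265.3] [0.52  0.011 0.062]
scene stand 0.64 [263.7 165. ] [ 0.431 -0.33   0.037]
scene spindle 0.65 [345.9 264.1] [0.519 0.003 0.055]
scene handle_mid 0.73 [314.8 230.4] [ 0.503 -0.098  0.065]
scene post_mid 0.85 [367.7 265.8] [0.496 0.043 0.064]
scene tip 0.61 [370.  267.5] [0.497 0.049 0.066]
scene tip 0.41 [313.2 231.2] [ 0.508 -0.098  0.067]
top [[-0.099, 0.973, -0.208, 0.216], [-0.995, -0.097, 0.017, -0.042], [-0.004, 0.208, 0.978, 1.361], [0.0, 0.0, 0.0, 1.0]] [[566.2, 0.0, 320.0], [0.0, 566.2, 253.6], [0.0, 0.0, 1.0]]
top stand 0.96 [303.3 253.8] [ 0.498 -0.025  0.047]
top stand 0.34 [142.3 249.8] [0.554 0.366 0.016]
top spindle 0.74 [304.4 256.2] [ 0.492 -0.027  0.046]
top handle_mid 0.85 [343.7 250.1] [ 0.494 -0.12   0.064]
top post_mid 0.96 [280.6 258.4] [0.489 0.029 0.062]
top post_mid 0.24 [304.9 258.8] [ 0.491 -0.027  0.021]
top tip 0.6 [279.4 257.8] [0.49  0.031 0.066]
top bush 0.45 [288.2 233.4] [0.554 0.007 0.035]
top bush 0.35 [304.  257.5] [ 0.495 -0.025  0.019]
{'t': 0.8, 'q': array([-1.39330458e+00,  3.80584465e-01,  1.29745859e+00, -2.90432209e-06,
        1.46359344e+00, -2.15262594e-01]), 'qd': array([ 0.00024804,  0.00043584, -0.00237243,  0.00029842,  0.00015375,
        0.00214539]), 'joint_efforts': array([ 1.50088426e-04, -4.37767553e+01, -2.24719495e+01,  7.13388668e-02,
        3.13166447e-02, -1.11096097e-05]), 'tool_pos': array([ 0.21051285, -0.50807478,  0.23873696]), 'ee_rot': array([-2.19460465e-05,  9.80779859e-01,  1.95117575e-01, -1.02956905e-06]), 'force': array([-0.21475307,  0.46450178,  0.17419169]), 'torque': array([-0.01623459, -0.02197303, -0.01878635]), 'finger_gap': 0.08825562277722032}
```

Run:
```python
import cv2
im=cv2.imread('pics/top0.png');cv2.imwrite('pics/top0z.png',cv2.resize(im[170:340,220:420],None,fx=4,fy=3.5,interpolation=cv2.INTER_CUBIC)[:600])
im=cv2.imread('pics/scene0.png');cv2.imwrite('pics/scene0z.png',cv2.resize(im[180:330,260:460],None,fx=4,fy=4,interpolation=cv2.INTER_CUBIC))
```

```text
(no output)
```

View pics/scene0.png

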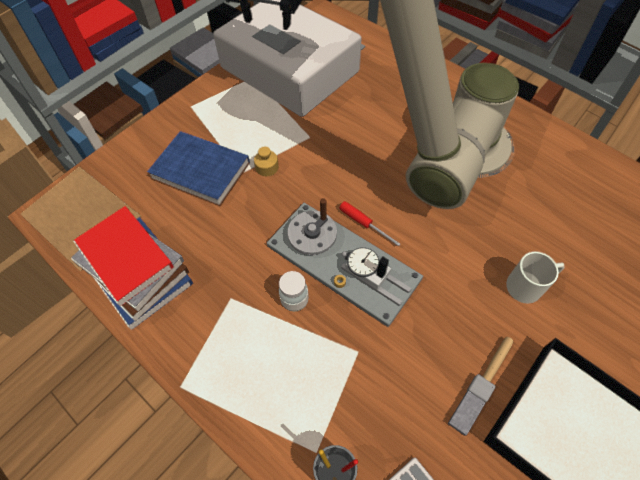

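View pics/top0.png

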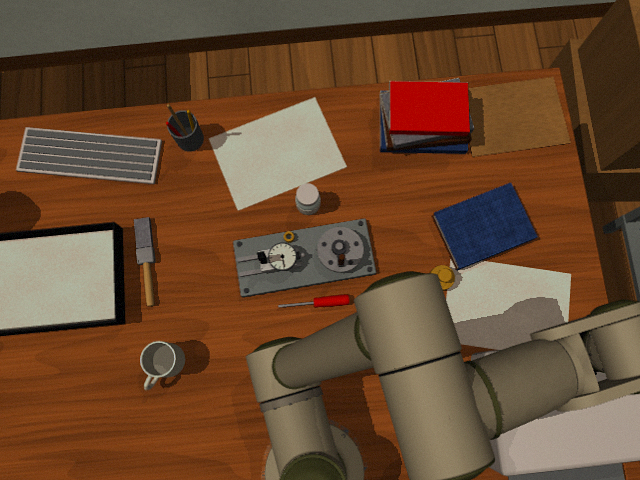

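```bash
ls -la pics
```

```text
total 2012
drwxr-xr-x 2 agent agent   4096 Dec  6 12:29 .
drwxr-xr-x 3 agent agent   4096 Dec  6 12:28 ..
-rw-r--r-- 1 agent agent 504555 Dec  6 12:28 scene0.png
-rw-r--r-- 1 agent agent 501998 Dec  6 12:29 scene0z.png
-rw-r--r-- 1 agent agent 531997 Dec  6 12:28 top0.png
-rw-r--r-- 1 agent agent 505127 Dec  6 12:29 top0z.png
```

View pics/top0z.png

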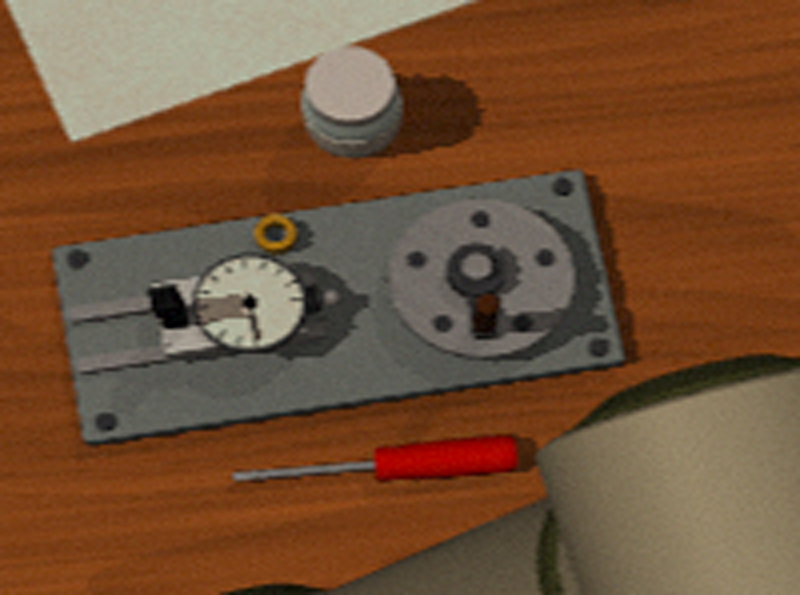

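View pics/scene0z.png

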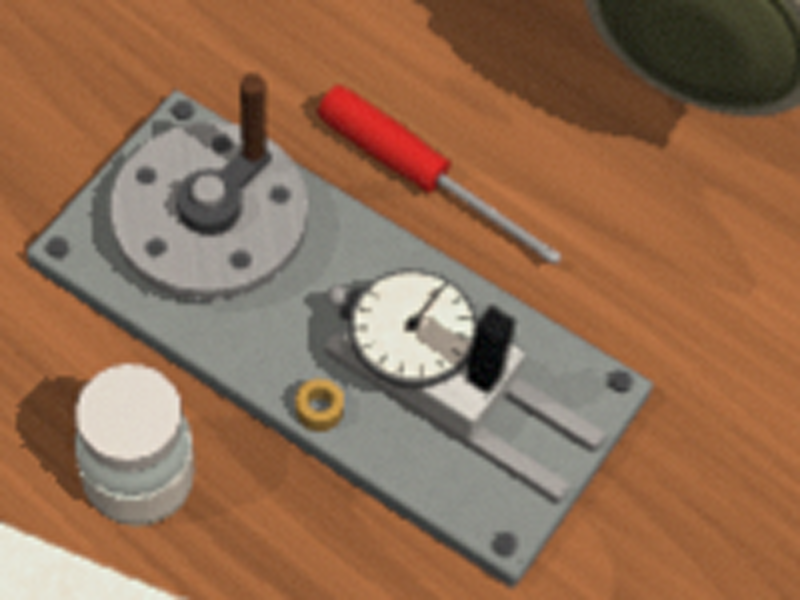

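```bash
cat > stand.py <<'E'
from h import *
E
python3 - <<'E'
from h import *
from scipy.optimize import least_squares
top=np.array([[53,250],[583,172],[624,358],[85,438]])/[4,3.5]+[220,170]
sc=np.array([[515,575],[30,250],[175,93],[650,383]])/4+[260,180]
# refine? order: (+x,+y),( +x,-y),(-x,-y),(-x,+y) stand
loc=np.array([[.07,.25],[.07,-.08],[-.07,-.08],[-.07,.25]])
for n,c in(("top",top),("scene",sc)):
    P=np.array([pix2world(n,p,z=.02)[:2] for p in c]);print(n,np.round(P,4).tolist())
    f=lambda v:((loc@np.array([[np.cos(v[2]),np.sin(v[2])],[-np.sin(v[2]),np.cos(v[2])]])+v[:2])-P).ravel()
    s=least_squares(f,[.5,-.1,0]);print(s.x,np.degrees(s.x[2]),np.round(s.fun*1000,1))
E
```

```text
top [[0.5514, 0.1425], [0.5751, -0.185], [0.4411, -0.1943], [0.418, 0.1323]]
[ 0.50245926 -0.11091738  0.07166017] 4.105825226124578 [ 3.   1.   3.  -0.7 -2.7 -1.5 -3.2  1.2]
scene [[0.5533, 0.147], [0.5769, -0.1771], [0.4435, -0.1868], [0.4178, 0.1371]]
[ 0.50426753 -0.10469381  0.07539503] 4.319817120266068 [ 2.   2.8  3.2 -2.1 -3.  -3.  -2.2  2.2]
```

Run:
```python
from h import *
for n,(c0,c1,r0,r1) in (("top",(225,385,210,305)),("scene",(260,430,190,330))):
    d=np.load(n+'0d.npy'); im=cv2.imread(f'pics/{n}0.png')
    P=[];px=[]
    for r in range(r0,r1):
        for c in range(c0,c1):
            if d[r,c]>0: P.append(pix2world(n,(c,r),depth=d[r,c]));px.append((c,r))
    P=np.array(P);px=np.array(px)
    for nm,lo,hi in(("hi>.1",.1,.14),("z.125+",.125,.14),("z.11-.122",.112,.122),("dial",.064,.072),("disc",.045,.0525)):
        m=(P[:,2]>lo)&(P[:,2]<hi)
        if m.sum()>0:
          for grp,mm in(("disc",m&(P[:,1]<-.04)),("ind",m&(P[:,1]>-.04))):
            if mm.sum(): print(n,nm,grp,mm.sum(),np.round(P[mm].mean(0),4),np.round(P[mm].min(0),3),np.round(P[mm].max(0),3))
    m=(P[:,2]>.012)&(P[:,2]<.026)
    hsv=cv2.cvtColor(im,cv2.COLOR_BGR2HSV)[px[:,1],px[:,0]]
    m&=hsv[:,1]<60
    rect=cv2.minAreaRect(P[m][:,:2].astype(np.float32)*1000);print(n,'plate',m.sum(),rect,P[m][:,2].mean())
```

```text
Traceback (most recent call last):
  File "h.py", line 4, in pix2world
    c=calibration(cam);K=np.array(c["mtx"]);k1=c["k1"];T=np.array(c["cam_to_world"])
ValueError: time passes only in moves, steps and waits
```

```bash
python3 - <<'E'
import pickle
from plant import calibration
pickle.dump({c:calibration(c) for c in("top","scene")},open('cal.pkl','wb'))
E
sed -i 's/^from plant.*/from plant import observe, capture, search_frame\nimport pickle\nCAL=pickle.load(open("cal.pkl","rb"))\ncalibration=lambda n:CAL[n]/' h.py
cat > seg.py <<'E'
from h import *
for n,(c0,c1,r0,r1) in (("top",(225,385,210,305)),("scene",(260,430,190,330))):
    d=np.load(n+'0d.npy'); im=cv2.imread(f'pics/{n}0.png')
    P=[];px=[]
    for r in range(r0,r1):
        for c in range(c0,c1):
            if d[r,c]>0: P.append(pix2world(n,(c,r),depth=d[r,c]));px.append((c,r))
    P=np.array(P);px=np.array(px)
    for nm,lo,hi in(("hi>.1",.1,.14),("z.125+",.125,.14),("z.11-.122",.112,.122),("dial",.064,.072),("disc",.045,.0525)):
        m=(P[:,2]>lo)&(P[:,2]<hi)
        if m.sum()>0:
          for grp,mm in(("disc",m&(P[:,1]<-.04)),("ind",m&(P[:,1]>-.04))):
            if mm.sum(): print(n,nm,grp,mm.sum(),np.round(P[mm].mean(0),4),np.round(P[mm].min(0),3),np.round(P[mm].max(0),3))
    m=(P[:,2]>.012)&(P[:,2]<.026)
    hsv=cv2.cvtColor(im,cv2.COLOR_BGR2HSV)[px[:,1],px[:,0]]
    m&=hsv[:,1]<60
    rect=cv2.minAreaRect(P[m][:,:2].astype(np.float32)*1000);print(n,'plate',m.sum(),rect,P[m][:,2].mean())
E
python3 seg.py
```

```text
top hi>.1 disc 41 [ 0.4637 -0.11    0.1251] [ 0.458 -0.116  0.1  ] [ 0.471 -0.104  0.136]
top hi>.1 ind 61 [0.4889 0.0681 0.1163] [0.481 0.061 0.1  ] [0.498 0.076 0.123]
top z.125+ disc 28 [ 0.465  -0.1109  0.1303] [ 0.458 -0.116  0.125] [ 0.471 -0.104  0.136]
top z.11-.122 disc 7 [ 0.461  -0.108   0.1159] [ 0.459 -0.113  0.113] [ 0.466 -0.105  0.122]
top z.11-.122 ind 49 [0.4896 0.0686 0.1176] [0.482 0.061 0.112] [0.498 0.076 0.122]
top dial disc 85 [ 0.5005 -0.1083  0.0668] [ 0.457 -0.124  0.064] [ 0.519 -0.093  0.072]
top dial ind 438 [0.4928 0.0246 0.0666] [ 0.459 -0.009  0.064] [0.526 0.072 0.072]
top disc disc 1113 [ 0.5015 -0.1129  0.0492] [ 0.447 -0.166  0.045] [ 0.605 -0.041  0.052]
top disc ind 49 [0.4907 0.003  0.0491] [ 0.465 -0.037  0.045] [0.606 0.076 0.052]
top plate 4631 ((497.6165771484375, -24.802032470703125), (229.94552612304688, 327.87371826171875), 3.954967498779297) 0.020286156147288226
scene hi>.1 disc 80 [ 0.4677 -0.1046  0.1202] [ 0.458 -0.112  0.101] [ 0.474 -0.1    0.132]
scene hi>.1 ind 176 [0.4055 0.0592 0.1137] [0.295 0.018 0.1  ] [0.499 0.082 0.13 ]
scene z.125+ disc 34 [ 0.4666 -0.1059  0.1298] [ 0.458 -0.112  0.125] [ 0.474 -0.1    0.132]
scene z.125+ ind 6 [0.2976 0.0458 0.1269] [0.296 0.042 0.125] [0.3   0.048 0.13 ]
scene z.11-.122 disc 25 [ 0.4687 -0.1033  0.1166] [ 0.461 -0.11   0.112] [ 0.473 -0.1    0.121]
scene z.11-.122 ind 96 [0.4312 0.063  0.1175] [0.296 0.025 0.112] [0.499 0.081 0.122]
scene dial disc 109 [ 0.5073 -0.103   0.0673] [ 0.461 -0.122  0.064] [ 0.66  -0.044  0.072]
scene dial ind 584 [0.4914 0.0291 0.0662] [ 0.283 -0.036  0.064] [0.658 0.082 0.072]
scene disc disc 1316 [ 0.5066 -0.1067  0.0493] [ 0.445 -0.164  0.045] [ 0.664 -0.041  0.052]
scene disc ind 127 [0.5524 0.0118 0.0491] [ 0.466 -0.039  0.045] [0.663 0.085 0.052]
scene plate 5087 ((516.860107421875, -14.074020385742188), (259.2935485839844, 350.77978515625), 20.452627182006836) 0.020230168365383782
```

```bash
python3 -m crank '0 0 6.1 0 0 0 .088; 0 0 6.1 0 0 0 .088; 0 0 6.1 0 0 0 .088; 0 0 0 .0247 -.0428 0 .088; 0 0 0 .0247 -.0428 0 .088; 0 0 0 .0247 -.0428 0 .088; 0 0 0 .0247 -.0428 0 .088; 0 0 0 .0247 -.0428 0 .088; 0 0 0 .0247 -.0428 0 .088; 0 0 0 .0247 -.0428 0 .088; 0 0 0 .0247 -.0428 0 .088'
cat >> h.py <<'E'
S0=np.array([.5033,-.108]);A=np.radians(4.2)
def tost(p):
    p=np.array(p)[:2]-S0;return np.array([np.cos(A)*p[0]+np.sin(A)*p[1],-np.sin(A)*p[0]+np.cos(A)*p[1]])
def st():
    o=observe();w,x,y,z=o["ee_rot"]
    tx=np.degrees(np.arctan2(2*(x*y+w*z),1-2*(y*y+z*z)))
    print('t',round(o['t'],2),'pos',np.round(o['tool_pos'],4),'stand',np.round(tost(o['tool_pos'])*1000,1),'xang',round(tx,2),'F',np.round(o['force'],1),'gap',round(o['finger_gap'],4))
E
```

```text
t: 1.9
tool_pos: [0.3829, -0.1503, 0.239]
ee_rot: [0.0, 0.999, 0.036, 0.0]
force: [0.4, -0.3, 0.5]
finger_gap: 0.0882
```

```bash
python3 -c "from h import *; st()"
```

```text
t 1.9 pos [ 0.3829 -0.1503  0.239 ] stand [-123.1  -33.3] xang 4.18 F [ 0.4 -0.3  0.5] gap 0.0882
```

```bash
python3 -m crank '0 0 0 .0246 -.0426 0 .088; 0 0 0 .0246 -.0426 0 .088; 0 0 0 .0246 -.0426 0 .088; 0 0 0 .0246 -.0426 0 .088; 0 0 0 .0246 -.0426 0 .088; 0 0 0 0 0 .038 .088; 0 0 0 0 0 .038 .088; 0 0 0 0 0 .038 .088; 0 0 0 0 0 0 .088'
python3 - <<'E'
from h import *
st()
im,d=capture("scene");save('scene1',im)
cv2.imwrite('pics/s1z.png',cv2.resize(im[150:350,240:500,::-1],None,fx=3,fy=3,interpolation=cv2.INTER_CUBIC))
E
```

```text
t: 2.8
tool_pos: [0.4874, 0.0696, 0.1213]
ee_rot: [-0.001, 0.999, 0.037, -0.004]
force: [-0.6, -0.7, -0.2]
finger_gap: 0.088
t 2.8 pos [0.4874 0.0696 0.1213] stand [ -2.9 178.3] xang 4.22 F [-0.6 -0.7 -0.2] gap 0.088
```

View pics/s1z.png

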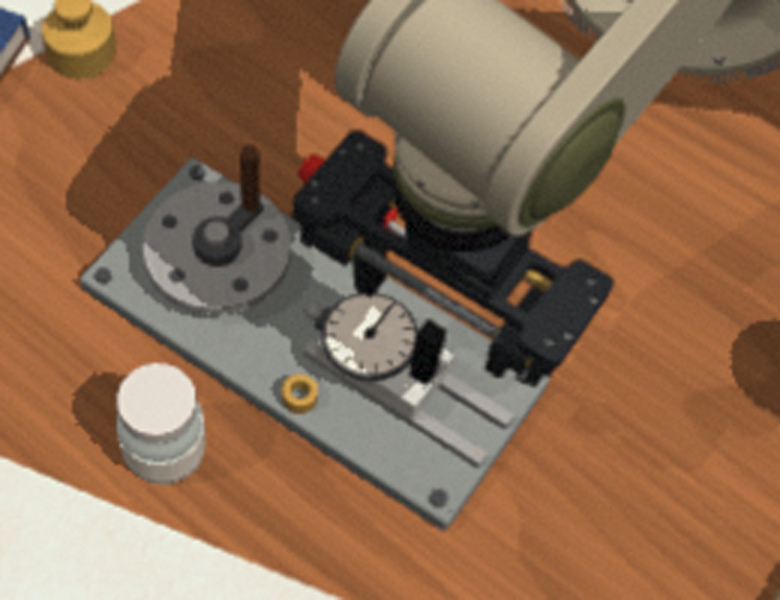

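Run:
```python
from h import *
st()
for P in ([.4874,.0696,.1213],[.490,.071,.118],[.4905,.0735,.118],[.4874-.0732*-.05,.0696-.05,.1213],[.4874-.0732*.05,.0696+.05,.1213]):
    print((world2pix('scene',P)-[240,150])*3)
```

```text
t 2.85 pos [0.4889 0.0694 0.1239] stand [ -1.4 178. ] xang 4.21 F [ 0.2  0.5 -0.4] gap 0.0877
[429.48191385 322.36572002]
[428.28636864 328.5923636 ]
[430.85525651 331.28519087]
[366.47815312 283.15584643]
[494.3867832  362.78207992]
```

```bash
python3 -m crank '0 0 0 .001 0 .022 .088; 0 0 0 0 0 .022 .088; 0 0 0 0 0 0 .01; 0 0 0 0 0 0 .01; 0 0 0 0 0 0 .01; 0 0 0 0 0 0 .01; 0 0 0 0 0 0 .01; 0 0 0 0 0 0 .01' 20
python3 - <<'E'
from h import *
st()
im,d=capture("scene");save('scene2',im)
cv2.imwrite('pics/s2z.png',cv2.resize(im[180:330,260:460,::-1],None,fx=4,fy=4,interpolation=cv2.INTER_CUBIC))
im,d=capture("top");save('top2',im)
cv2.imwrite('pics/t2z.png',cv2.resize(im[200:320,220:400,::-1],None,fx=4.4,fy=4.4,interpolation=cv2.INTER_CUBIC))
E
```

```text
t: 3.65
tool_pos: [0.4907, 0.0694, 0.0812]
ee_rot: [0.0, 0.999, 0.037, 0.0]
force: [-0.1, -0.4, -0.0]
finger_gap: 0.0419
t 3.65 pos [0.4907 0.0694 0.0812] stand [  0.4 177.8] xang 4.21 F [-0.1 -0.4 -0. ] gap 0.0419
```

View pics/s2z.png

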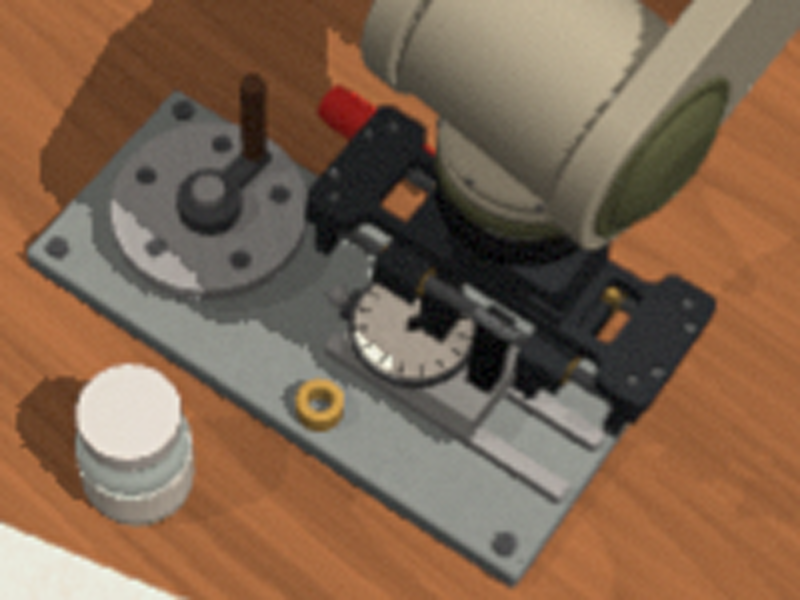

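View pics/t2z.png

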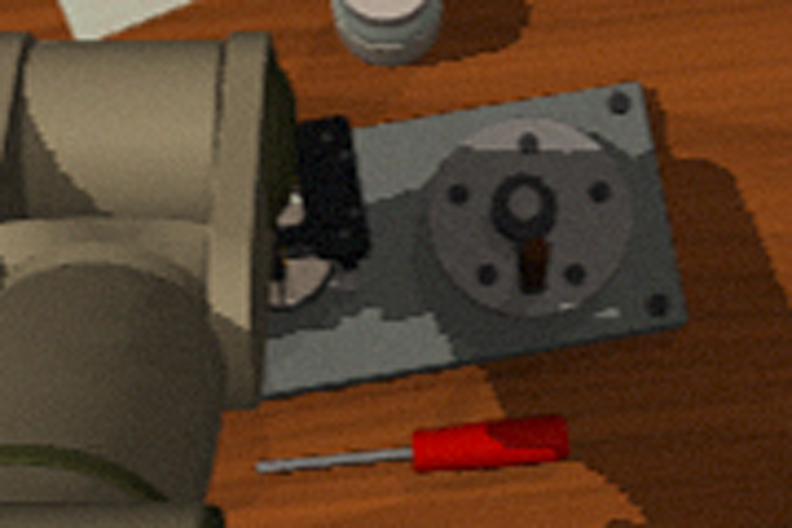

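```bash
python3 -m crank '0 0 0 0 0 0 .01; 0 0 0 0 0 0 .01; 0 0 0 0 0 0 .01; 0 0 0 0 0 0 .01; 0 0 0 0 0 0 .01; 0 0 0 0 0 0 .01' 20
python3 - <<'E'
from h import *
st()
H=np.array([(529,143),(600,191),(575,273),(487,274),(458,193)])/4.4+[220,200]
W=np.array([pix2world('top',p,z=.049)[:2] for p in H]);hub=np.array([524,206])/4.4+[220,200]
print(tost(W.mean(0))*1000,[np.round(tost(w)*1000,1) for w in W])
for z in(.06,.067,.07):print(z,tost(pix2world('top',hub,z=z))*1000)
H=np.array([(222,143),(280,194),(241,260),(156,247),(146,175)])/4+[260,180]
W=np.array([pix2world('scene',p,z=.049)[:2] for p in H]);hub=np.array([210,191])/4+[260,180]
print(tost(W.mean(0))*1000,[np.round(tost(w)*1000,1) for w in W])
for z in(.06,.067,.07):print(z,tost(pix2world('scene',hub,z=z))*1000)
E
```

```text
t: 4.35
tool_pos: [0.4904, 0.07, 0.0807]
ee_rot: [-0.001, 0.999, 0.037, -0.0]
force: [0.4, 5.1, 0.1]
finger_gap: 0.0158
t 4.35 pos [0.4904 0.07   0.0807] stand [  0.2 178.5] xang 4.2 F [0.4 5.1 0.1] gap 0.0158
[-2.80782549 -5.46171065] [array([ 36.4, -12.1]), array([  3.5, -45.2]), array([-38.6, -23.6]), array([-31.,  23.]), array([15.6, 30.6])]
0.06 [ 0.009526   -2.46603177]
0.067 [-1.5084062 -1.9832173]
0.07 [-2.15894857 -1.77629681]
[-2.80488814 -0.10928154] [array([-38.9, -18.3]), array([-31. ,  28.1]), array([15.7, 35.9]), array([36.8, -6.5]), array([  3.4, -39.8])]
0.06 [-4.2343275  -0.11525127]
0.067 [-0.90381174  2.65498487]
0.07 [0.52355216 3.84222893]
```

```bash
python3 -m crank '0 0 0 0 .006 0 .01; 0 0 0 0 .006 0 .01; 0 0 0 0 .006 0 .01; 0 0 0 0 .006 0 .01; 0 0 0 0 .003 0 .01; 0 0 0 0 .002 0 .01; 0 0 0 0 0 0 .01; 0 0 0 0 0 0 .01' 20
python3 - <<'E'
from h import *
st()
im,d=capture("scene");save('scene3',im)
cv2.imwrite('pics/s3z.png',cv2.resize(im[190:290,290:400,::-1],None,fx=6,fy=6,interpolation=cv2.INTER_CUBIC))
E
```

```text
t: 5.15
tool_pos: [0.4926, 0.0414, 0.0807]
ee_rot: [-0.001, 0.999, 0.037, -0.0]
force: [0.5, 7.2, 0.5]
finger_gap: 0.0158
t 5.15 pos [0.4926 0.0414 0.0807] stand [  0.2 149.8] xang 4.2 F [0.5 7.2 0.5] gap 0.0158
```

View pics/s3z.png

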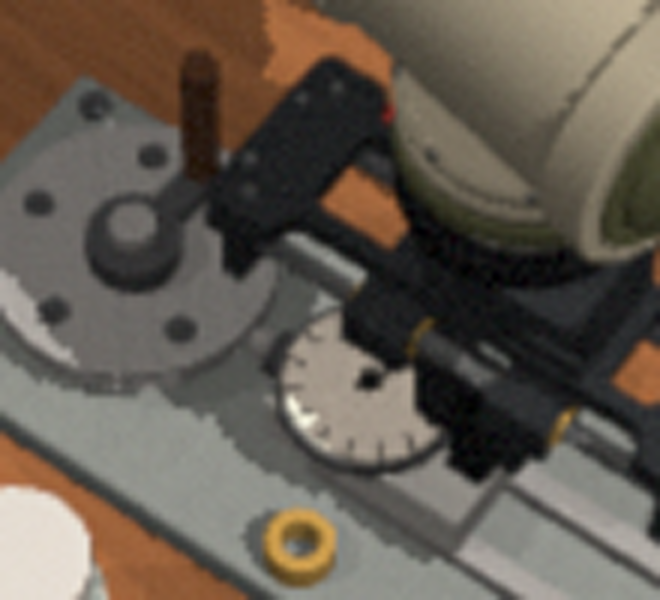

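```bash
python3 -m crank '0 0 0 0 0 0 .06; 0 0 0 0 0 0 .06; 0 0 0 0 0 0 .06; 0 0 0 0 0 -.03 .06; 0 0 0 0 0 -.03 .06; 0 0 0 0 0 0 .06' 20
python3 - <<'E'
from h import *
st()
im,d=capture("scene");save('scene4',im)
cv2.imwrite('pics/s4z.png',cv2.resize(im[190:290,290:400,::-1],None,fx=6,fy=6,interpolation=cv2.INTER_CUBIC))
E
```

```text
t: 5.8
tool_pos: [0.4942, 0.0401, 0.1439]
ee_rot: [0.001, 0.999, 0.037, 0.003]
force: [0.3, 0.3, -0.8]
finger_gap: 0.0595
t 5.8 pos [0.4942 0.0401 0.1439] stand [  1.8 148.4] xang 4.2 F [ 0.3  0.3 -0.8] gap 0.0595
```

View pics/s4z.png

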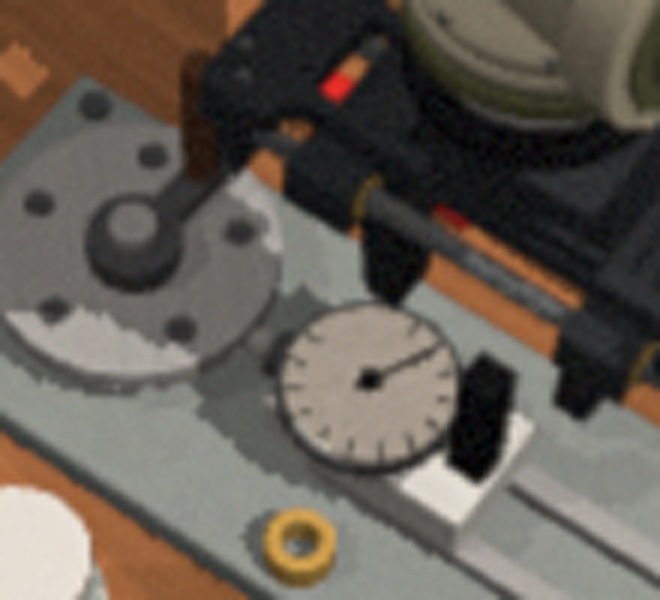

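```bash
cat >> h.py <<'E'
def needle(c,tipxy,org=(290,190),s=6,z=.068):
    a=tost(pix2world(c,np.array(c0)/s+org,z=z)) if 0 else None
def nang(cam,cpx,tpx,org,s,z=.068):
    C=tost(pix2world(cam,np.array(cpx)/s+org,z=z));T=tost(pix2world(cam,np.array(tpx)/s+org,z=z));v=T-C
    # 0 -> -x, clockwise from above: -x -> +y
    a=np.arctan2(v[1],-v[0])%(2*np.pi)
    print('needle rad',round(a,3),'mm',round(a/.4,2),'len',round(np.hypot(*v)*1000,1),'centre',np.round(C*1000,1))
E
python3 - <<'E'
from h import *
nang('scene',(370,380),(438,347),(290,190),6)
for t in [(415,325),(442,351),(450,374),(447,399),(434,423),(411,442),(381,450),(350,447),(322,434),(302,412)]: nang('scene',(370,380),t,(290,190),6)
# original free needle scene0z: centre (412,323) tip (443,287), org(260,180) s4
nang('scene',(412,323),(443,287),(260,180),4)
E
```

```text
needle rad 0.438 mm 1.1 len 27.8 centre [  1.1 108.2]
needle rad 0.006 mm 0.02 len 27.8 centre [  1.1 108.2]
needle rad 0.511 mm 1.28 len 28.3 centre [  1.1 108.2]
needle rad 0.852 mm 2.13 len 28.4 centre [  1.1 108.2]
needle rad 1.213 mm 3.03 len 27.9 centre [  1.1 108.2]
needle rad 1.599 mm 4.0 len 27.8 centre [  1.1 108.2]
needle rad 2.001 mm 5.0 len 28.1 centre [  1.1 108.2]
needle rad 2.396 mm 5.99 len 27.8 centre [  1.1 108.2]
needle rad 2.788 mm 6.97 len 27.6 centre [  1.1 108.2]
needle rad 3.186 mm 7.97 len 27.5 centre [  1.1 108.2]
needle rad 3.592 mm 8.98 len 27.3 centre [  1.1 108.2]
needle rad 0.042 mm 0.1 len 27.5 centre [  1.6 137.4]
```

```bash
python3 -m crank '0 0 0 0 0 .03 .06; 0 0 0 0 0 .03 .06; 0 0 0 0 0 0 .01; 0 0 0 0 0 0 .01; 0 0 0 0 0 0 .01; 0 0 0 0 0 0 .01; 0 0 0 0 0 0 .01; 0 0 0 0 0 0 .01; 0 0 0 0 0 0 .01' 20; python3 -c "from h import *; st()"
```

```text
t: 6.75
tool_pos: [0.4929, 0.0409, 0.0813]
ee_rot: [-0.0, 0.999, 0.037, 0.001]
force: [0.0, 4.3, 6.8]
finger_gap: 0.0159
t 6.75 pos [0.4929 0.0409 0.0813] stand [  0.5 149.2] xang 4.21 F [0.  4.3 6.8] gap 0.0159
```

```bash
python3 -m crank '0 0 0 0 .0012 0 .01; 0 0 0 0 0 0 .01; 0 0 0 0 0 0 .01' 20; python3 -c "from h import *; st()"
```

```text
t: 7.05
tool_pos: [0.4929, 0.0403, 0.0813]
ee_rot: [-0.001, 0.999, 0.037, 0.001]
force: [0.2, 8.7, 7.0]
finger_gap: 0.0156
t 7.05 pos [0.4929 0.0403 0.0813] stand [  0.5 148.7] xang 4.2 F [0.2 8.7 7. ] gap 0.0156
```

```bash
python3 -m crank '0 0 0 0 0 0 .06; 0 0 0 0 0 0 .06; 0 0 0 0 0 0 .06; 0 0 0 0 0 -.05 .06; 0 0 0 0 0 -.05 .06; 0 0 0 -.013 .047 0 .06; 0 0 0 -.013 .048 0 .06; 0 0 0 -.0125 .048 0 .06; 0 0 0 0 .003 .03 .06; 0 0 0 0 0 0 .06' 20
python3 - <<'E'
from h import *
st()
im,d=capture("scene");save('scene5',im)
cv2.imwrite('pics/s5z.png',cv2.resize(im[170:290,260:400,::-1],None,fx=5,fy=5,interpolation=cv2.INTER_CUBIC))
E
```

```text
t: 8.05
tool_pos: [0.4634, -0.11, 0.1484]
ee_rot: [-0.001, 0.999, 0.035, -0.003]
force: [0.9, 0.1, -0.4]
finger_gap: 0.06
t 8.05 pos [ 0.4634 -0.11    0.1484] stand [-39.9   1. ] xang 4.03 F [ 0.9  0.1 -0.4] gap 0.06
```

View pics/s5z.png

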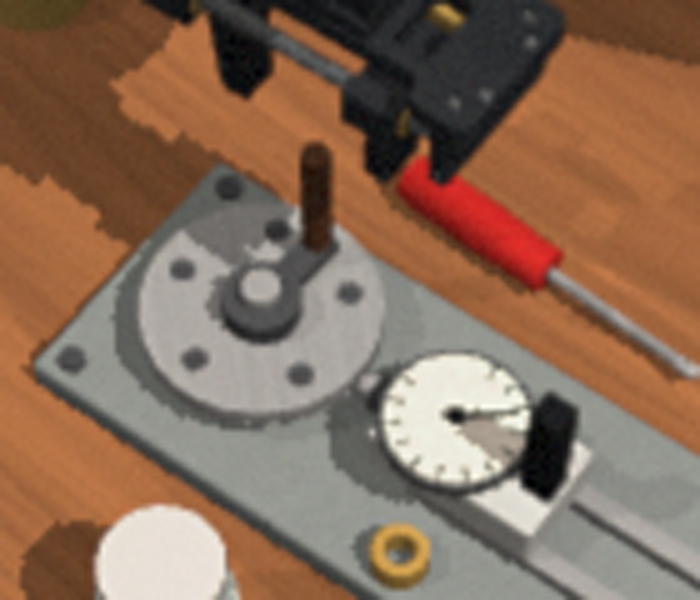

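```bash
python3 - <<'E'
from h import *
nang('scene',(455,415),(527,408),(260,170),5)
st()
E
python3 -m crank '0 0 0 0 0 .028 .06; 0 0 0 0 0 .028 .06; 0 0 0 0 0 0 .005; 0 0 0 0 0 0 .005; 0 0 0 0 0 0 .005; 0 0 0 0 0 0 .005; 0 0 0 0 0 0 .005; 0 0 0 0 0 0 .005; 0 0 0 0 0 0 .005' 15
python3 - <<'E'
from h import *
st()
im,d=capture("scene");save('scene6',im)
cv2.imwrite('pics/s6z.png',cv2.resize(im[170:290,260:400,::-1],None,fx=5,fy=5,interpolation=cv2.INTER_CUBIC))
E
```

```text
needle rad 0.827 mm 2.07 len 30.8 centre [  1.3 106.6]
t 8.1 pos [ 0.4642 -0.1092  0.1499] stand [-39.1   1.7] xang 4.13 F [0.1 0.1 0.3] gap 0.0598
t: 9.0
tool_pos: [0.4652, -0.1092, 0.0952]
ee_rot: [0.0, 0.999, 0.037, 0.0]
force: [-0.1, 0.9, 3.8]
finger_gap: 0.0135
t 9.0 pos [ 0.4652 -0.1092  0.0952] stand [-38.1   1.6] xang 4.21 F [-0.1  0.9  3.8] gap 0.0135
```

View pics/s6z.png

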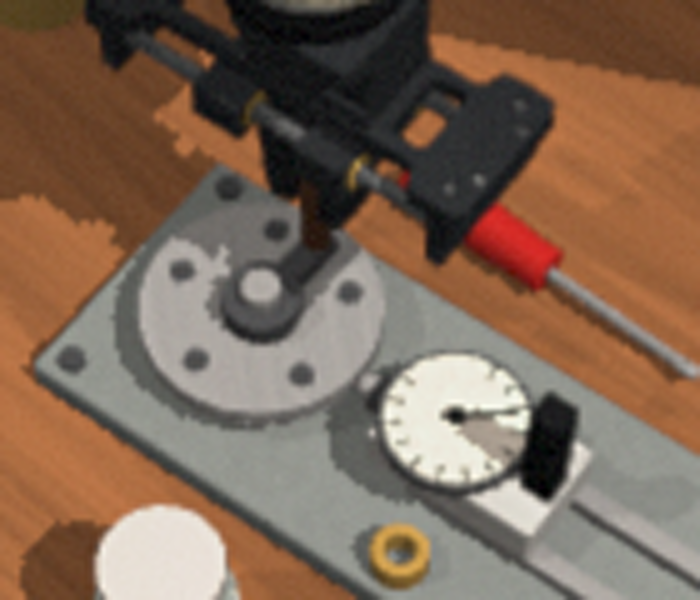

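Run:
```python
import numpy as np
a=np.radians(177.6-12.5*np.arange(13))
p=38*np.c_[np.cos(a),np.sin(a)]
d=np.diff(p,axis=0)/1000
print('; '.join(f'0 0 0 {x:.4f} {-y:.4f} 0 .005' for x,y in d))
```

```text
0 0 0 0.0012 -0.0082 0 .005; 0 0 0 0.0030 -0.0077 0 .005; 0 0 0 0.0046 -0.0069 0 .005; 0 0 0 0.0060 -0.0057 0 .005; 0 0 0 0.0071 -0.0043 0 .005; 0 0 0 0.0078 -0.0027 0 .005; 0 0 0 0.0082 -0.0009 0 .005; 0 0 0 0.0082 0.0009 0 .005; 0 0 0 0.0078 0.0026 0 .005; 0 0 0 0.0071 0.0043 0 .005; 0 0 0 0.0060 0.0057 0 .005; 0 0 0 0.0046 0.0069 0 .005
```

```bash
python3 -m crank '0 0 0 .0012 -.0082 0 .005; 0 0 0 .0030 -.0077 0 .005; 0 0 0 .0046 -.0069 0 .005; 0 0 0 .0060 -.0057 0 .005; 0 0 0 0 0 0 .005; 0 0 0 0 0 0 .005' 15
python3 - <<'E'
from h import *
st()
im,d=capture("scene");save('scene7',im)
cv2.imwrite('pics/s7z.png',cv2.resize(im[170:290,260:400,::-1],None,fx=5,fy=5,interpolation=cv2.INTER_CUBIC))
E
```

```text
t: 9.65
tool_pos: [0.4785, -0.0795, 0.0952]
ee_rot: [-0.0, 0.999, 0.037, 0.001]
force: [2.3, 2.1, 4.3]
finger_gap: 0.0132
t 9.65 pos [ 0.4785 -0.0795  0.0952] stand [-22.7  30.3] xang 4.21 F [2.3 2.1 4.3] gap 0.0132
```

View pics/s7z.png

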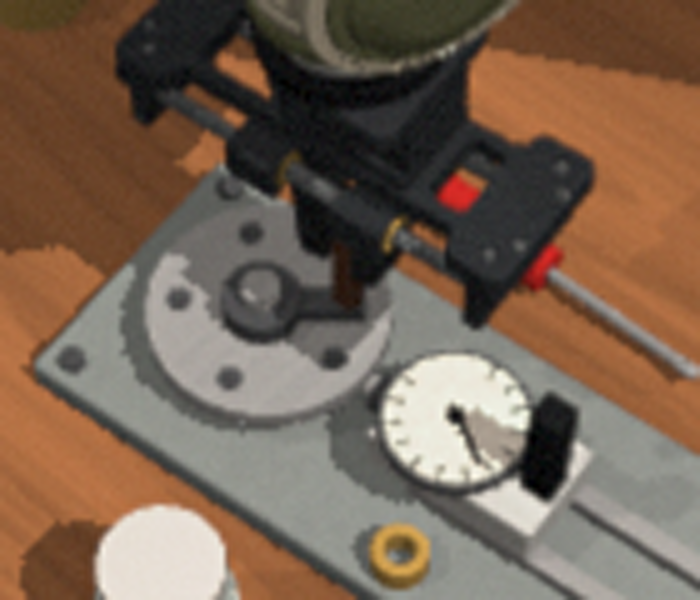

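```bash
python3 - <<'E'
from h import *
nang('scene',(455,415),(482,463),(260,170),5)
E
python3 -m crank '0 0 0 .0071 -.0043 0 .005; 0 0 0 .0078 -.0027 0 .005; 0 0 0 .0082 -.0009 0 .005; 0 0 0 .0082 .0009 0 .005; 0 0 0 0 0 0 .005; 0 0 0 0 0 0 .005' 15
python3 - <<'E'
from h import *
st()
im,d=capture("scene");save('scene8',im)
cv2.imwrite('pics/s8z.png',cv2.resize(im[170:290,260:400,::-1],None,fx=5,fy=5,interpolation=cv2.INTER_CUBIC))
E
```

```text
needle rad 2.069 mm 5.17 len 25.2 centre [  1.3 106.6]
t: 10.3
tool_pos: [0.5093, -0.0708, 0.0952]
ee_rot: [0.0, 0.999, 0.037, 0.001]
force: [4.3, -0.5, 4.5]
finger_gap: 0.0133
t 10.3 pos [ 0.5093 -0.0708  0.0952] stand [ 8.7 36.6] xang 4.19 F [ 4.3 -0.5  4.5] gap 0.0133
```

View pics/s8z.png

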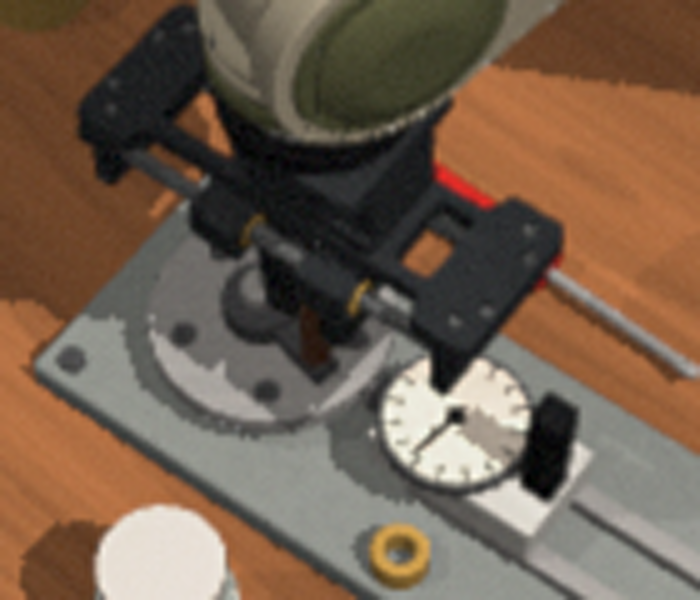

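Run:
```python
from h import *
nang('scene',(456,415),(415,455),(260,170),5)
from scipy.optimize import least_squares
al=[177.6,np.degrees(np.arctan2(30.1,-22.7)),np.degrees(np.arctan2(36.4,8.7))]
C=tost(pix2world('scene',np.array((456,415))/5+[260,170],z=.068));v=tost(pix2world('scene',np.array((415,455))/5+[260,170],z=.068))-C
n=np.arctan2(v[1],-v[0])%(2*np.pi)/.4
m=[2.07,5.17,n];print(al,m)
# press = m0+4cos(al-al_high)
for e in(4,):
  s=least_squares(lambda u:[u[0]+e*np.cos(np.radians(a-u[1]))-k for a,k in zip(al,m)],[6,25]);print(s.x,s.fun)
```

```text
needle rad 3.254 mm 8.14 len 26.0 centre [  1.  106.9]
[177.6, np.float64(127.02187548440791), np.float64(76.55785868191829)] [2.07, 5.17, np.float64(8.135292919360596)]
[ 4.95515436 40.27033384] [-0.05590815  0.01181806  0.0440901 ]
```

```bash
python3 -m crank '0 0 0 .0078 .0026 0 .005; 0 0 0 .0071 .0043 0 .005; 0 0 0 .0060 .0057 0 .005; 0 0 0 0 0 0 .005; 0 0 0 0 0 0 .005; 0 0 0 0 0 0 .005; 0 0 0 0 0 0 .005' 15
python3 - <<'E'
from h import *
st()
im,d=capture("scene");save('scene9',im)
cv2.imwrite('pics/s9z.png',cv2.resize(im[170:290,260:400,::-1],None,fx=5,fy=5,interpolation=cv2.INTER_CUBIC))
E
python3 -m crank '0 0 0 .0046 .0069 0 .005; 0 0 0 .0030 .0077 0 .005; 0 0 0 .0012 .0082 0 .005; 0 0 0 -.0006 .0083 0 .005; 0 0 0 0 0 0 .005; 0 0 0 0 0 0 .005' 15
python3 - <<'E'
from h import *
st()
im,d=capture("scene");save('scene10',im)
cv2.imwrite('pics/s10z.png',cv2.resize(im[170:290,260:400,::-1],None,fx=5,fy=5,interpolation=cv2.INTER_CUBIC))
E
```

```text
t: 11.05
tool_pos: [0.5306, -0.082, 0.0952]
ee_rot: [0.001, 0.999, 0.037, 0.001]
force: [2.7, -2.5, 5.4]
finger_gap: 0.0134
t 11.05 pos [ 0.5306 -0.082   0.0952] stand [29.2 23.9] xang 4.2 F [ 2.7 -2.5  5.4] gap 0.0134
t: 11.7
tool_pos: [0.5409, -0.1127, 0.0952]
ee_rot: [0.001, 0.999, 0.037, 0.0]
force: [1.8, -3.4, 5.9]
finger_gap: 0.0134
t 11.7 pos [ 0.5409 -0.1127  0.0952] stand [37.1 -7.4] xang 4.19 F [ 1.8 -3.4  5.9] gap 0.0134
```

View pics/s9z.png

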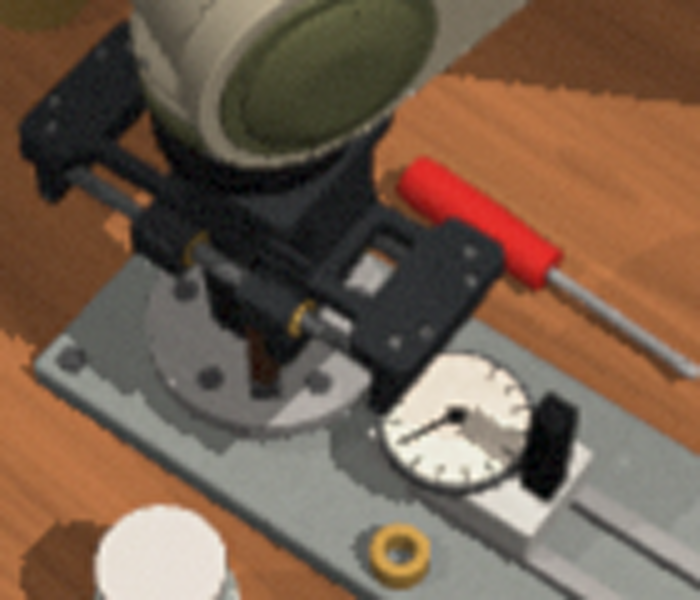

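View pics/s10z.png

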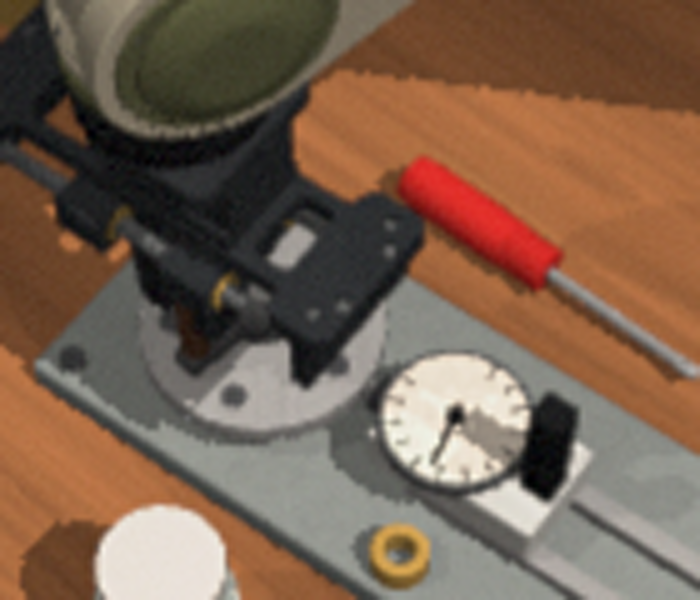

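Run:
```python
from h import *
from scipy.optimize import least_squares
O=np.array([260,170]);
C=tost(pix2world('scene',np.array((456,415))/5+O,z=.068))
m=[]
for t in[(527,408),(482,463),(415,455),(402,443),(434,464)]:
    v=tost(pix2world('scene',np.array(t)/5+O,z=.068))-C
    m.append(np.arctan2(v[1],-v[0])%(2*np.pi)/.4)
P=np.array([(-38.1,1.6),(-22.7,30.3),(8.7,36.6),(29.2,23.9),(37.1,-7.4)])
al=np.degrees(np.arctan2(P[:,1]-.2,P[:,0]));print(al,m)
for f in(0,1):
  s=least_squares(lambda u:u[0]+(u[2] if f else 4)*np.cos(np.radians(al-u[1]))-m,[6,25,4]);print(s.x,s.fun)
```

```text
[177.89559007 127.02187548  76.55785868  39.06429832 -11.57697457] [np.float64(2.063343535864656), np.float64(5.2113677347626375), np.float64(8.135292919360596), np.float64(8.87810853636638), np.float64(7.262085790523616)]
[ 4.88341501 41.94266052  4.        ] [-0.05500401  0.01516071  0.04006495  0.00026004 -0.00048169]
[ 4.90832896 41.59210929  3.9492614 ] [-0.01036657  0.0116426   0.00943512 -0.02436108  0.01364994]
```

```bash
python3 -m crank '0 0 0 .0006 -.0083 0 .005; 0 0 0 -.0012 -.0082 0 .005; 0 0 0 -.0030 -.0077 0 .005; 0 0 0 -.0046 -.0069 0 .005; 0 0 0 -.0010 -.0010 0 .005; 0 0 0 0 0 0 .005; 0 0 0 0 0 0 .005; 0 0 0 0 0 0 .005; 0 0 0 0 0 0 .06; 0 0 0 0 0 0 .06; 0 0 0 0 0 0 .06; 0 0 0 0 0 0 .06' 15
python3 -c "from h import *; st()"
python3 -m crank '0 0 0 0 0 -.045 .06; 0 0 0 0 0 -.045 .06; 0 0 0 -.0093 -.0415 0 .06; 0 0 0 -.0093 -.0415 0 .06; 0 0 0 -.0093 -.0415 0 .06; 0 0 0 0 0 0 .06; 0 0 0 0 0 0 .06; 0 0 0 0 0 0 .06'
python3 - <<'E'
from h import *
st()
im,d=capture("scene");save('scene11',im)
cv2.imwrite('pics/s11z.png',cv2.resize(im[170:290,260:400,::-1],None,fx=5,fy=5,interpolation=cv2.INTER_CUBIC))
E
```

```text
t: 12.95
tool_pos: [0.5289, -0.0804, 0.0944]
ee_rot: [-0.0, 0.999, 0.037, -0.0]
force: [0.3, 0.5, -0.2]
finger_gap: 0.0436
t 12.95 pos [ 0.5289 -0.0804  0.0944] stand [27.5 25.6] xang 4.2 F [ 0.3  0.5 -0.2] gap 0.0436
t: 13.75
tool_pos: [0.4925, 0.0409, 0.1847]
ee_rot: [0.0, 0.999, 0.036, -0.0]
force: [0.8, -0.6, -0.3]
finger_gap: 0.0598
t 13.75 pos [0.4925 0.0409 0.1847] stand [  0.2 149.3] xang 4.16 F [ 0.8 -0.6 -0.3] gap 0.0598
```

View pics/s11z.png

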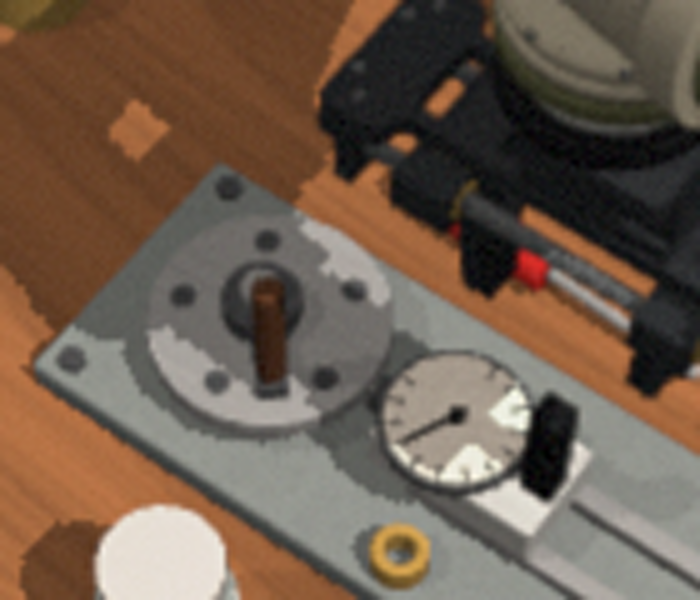

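```bash
python3 -m crank '0 0 0 0 0 .04 .06; 0 0 0 0 0 .04 .06; 0 0 0 0 0 .0235 .06; 0 0 0 0 0 0 .06; 0 0 0 0 0 0 .01; 0 0 0 0 0 0 .01; 0 0 0 0 0 0 .01; 0 0 0 0 0 0 .01; 0 0 0 0 0 0 .01; 0 0 0 0 0 0 .01; 0 0 0 0 0 0 .01' 20
python3 -c "from h import *; st()"
```

```text
t: 14.9
tool_pos: [0.4923, 0.0414, 0.0816]
ee_rot: [0.0, 0.999, 0.037, 0.0]
force: [0.0, -3.6, 4.0]
finger_gap: 0.0157
t 14.9 pos [0.4923 0.0414 0.0816] stand [ -0.  149.8] xang 4.21 F [ 0.  -3.6  4. ] gap 0.0157
```

```bash
python3 -m crank '0 0 0 0 .001 0 .01; 0 0 0 0 .001 0 .01; 0 0 0 0 0 0 .01; 0 0 0 0 0 0 .01' 20
python3 -c "from h import *; st()"
```

```text
t: 15.3
tool_pos: [0.4923, 0.0412, 0.0816]
ee_rot: [-0.001, 0.999, 0.037, 0.0]
force: [-0.7, 9.6, 5.4]
finger_gap: 0.0157
t 15.3 pos [0.4923 0.0412 0.0816] stand [ -0.  149.6] xang 4.2 F [-0.7  9.6  5.4] gap 0.0157
```

```bash
python3 -m crank '0 0 0 0 .001 0 .01; 0 0 0 0 .0005 0 .01; 0 0 0 0 0 0 .01; 0 0 0 0 0 0 .01' 20
python3 -c "from h import *; st()"
```

```text
t: 15.7
tool_pos: [0.4924, 0.0401, 0.0816]
ee_rot: [-0.002, 0.999, 0.037, 0.0]
force: [0.4, 12.7, 6.8]
finger_gap: 0.0159
t 15.7 pos [0.4924 0.0401 0.0816] stand [ -0.  148.5] xang 4.2 F [ 0.4 12.7  6.8] gap 0.0159
```

Sliding now; 0.8 mm more, then let go and look.

```bash
python3 -m crank '0 0 0 0 .0008 0 .01; 0 0 0 0 0 0 .01; 0 0 0 0 0 0 .01' 20
python3 -c "from h import *; st()"
python3 -m crank '0 0 0 0 0 0 .06; 0 0 0 0 0 0 .06; 0 0 0 0 0 0 .06; 0 0 0 0 0 0 .06; 0 0 0 0 0 -.045 .06; 0 0 0 0 0 -.045 .06; 0 0 0 0 0 -.045 .06; 0 0 0 0 0 0 .06; 0 0 0 0 0 0 .06'
python3 - <<'E'
from h import *
st()
im,d=capture("scene");save('scene12',im)
cv2.imwrite('pics/s12z.png',cv2.resize(im[170:290,260:400,::-1],None,fx=5,fy=5,interpolation=cv2.INTER_CUBIC))
E
```

```text
t: 16.0
tool_pos: [0.4925, 0.0393, 0.0816]
ee_rot: [-0.002, 0.999, 0.037, 0.0]
force: [0.5, 12.8, 7.0]
finger_gap: 0.016
t 16.0 pos [0.4925 0.0393 0.0816] stand [ -0.  147.7] xang 4.2 F [ 0.5 12.8  7. ] gap 0.016
t: 16.9
tool_pos: [0.4924, 0.0373, 0.2164]
ee_rot: [0.0, 0.999, 0.037, 0.001]
force: [-0.7, 0.3, -1.4]
finger_gap: 0.0604
t 16.9 pos [0.4924 0.0373 0.2164] stand [ -0.2 145.7] xang 4.2 F [-0.7  0.3 -1.4] gap 0.0604
```

View pics/s12z.png

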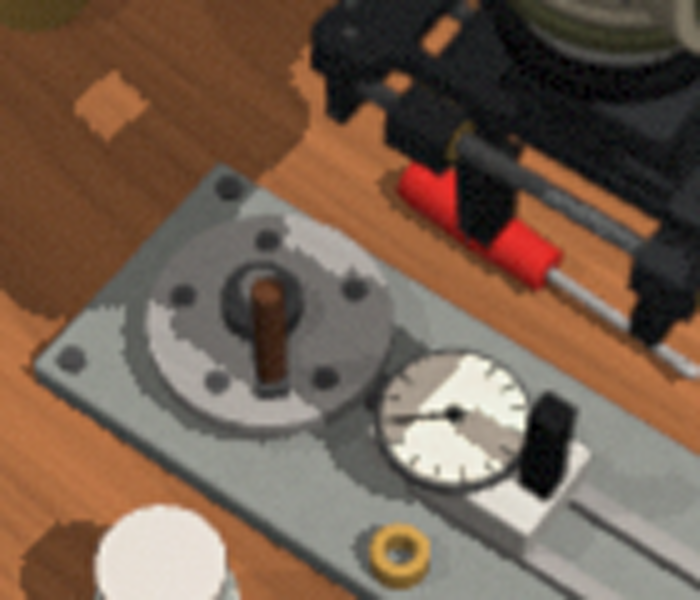

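Run:
```python
from h import *
nang('scene',(455,413),(387,418),(260,170),5)
nang('scene',(457,415),(402,443),(260,170),5) # before
im,d=capture("top");save('top12',im)
```

```text
needle rad 3.995 mm 9.99 len 28.9 centre [  0.5 106. ]
needle rad 3.559 mm 8.9 len 27.0 centre [  0.8 107.2]
```

View pics/top12.png

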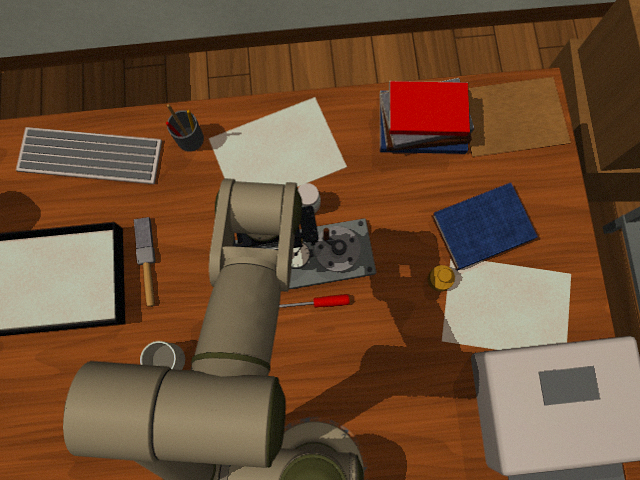

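View pics/scene12.png

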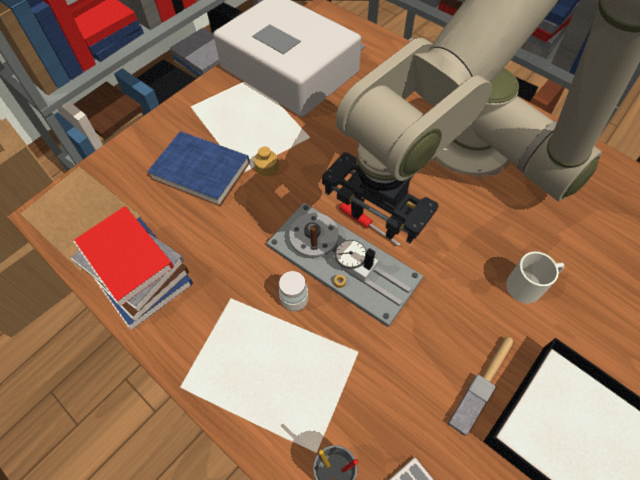

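```bash
python3 -c "from plant import hand_in; print(hand_in())"
```

```text
the job is handed in; nothing more can be done
None
```

The disc is left with its high spot at the plunger and the indicator still pressing on it. I handed in at about 17 s of the 67 s; no verdict comes back, so these results rest on my own readings.

- **First press:** I slid the indicator up by its post until the needle showed about 2.1 mm, with the disc then near its low spot.
- **Finding the high spot:** I walked the crank clockwise and read the needle in the pictures at five crank positions. The readings fitted one smooth rise and fall with a half-range of 3.95 mm, against 4 mm given, and at most 0.03 mm of error. I turned past the peak to bracket it, then came back to it, within a degree or two.
- **Final press:** With the disc at the high spot I slid the carriage about 1 mm further to centre the reading. When I first re-gripped the post, it may have pulled the carriage back up to about 1 mm. I made this up in the same push.
- **Last checks:** The needle reads about 4.0 rad, which is 10.0 mm pressed in (8.3 to 11.7 mm allowed). The gripper is open and clear above the stand. The things around it that show in the last pictures look to be where they were.

The two cameras disagreed by about 5 mm on where the stand is. I used their average, and both grasps agreed with it.

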